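# Spray-clean a blade fuse and hold it up to the inspection camera

## Task

Give the blade fuse that stands in the cleaning cradle a shot of contact cleaner: press the spray cap of the can clamped beside it right down, hold it a moment and let it spring back up. Then lift that fuse out and hold it up to the inspection camera, the sprayed blade (the one nearest the can) pointing straight into the lens along its line of sight, its tip 9 cm from the lens and centred in the view, the fuse the right way up and not rolled; the camera looks down at a slant, so tip the fuse up towards it by as much. Finish while still holding it there, still and touching nothing else, and leave everything else on the bench where it is.

Things in the scene. Friction and masses are not known exactly. Their poses are not given: they have to be found in the camera images.
- spray_cap (a joint): Travel in m of the black spray cap on the can in the cleaning station: 0 up, 0.006 fully down. A spring pushes it up with 3.5 N at the top and 7.7 N fully down; it springs back when let go. A press counts from 0.004.
- spray_cap_top (a point): Centre of the flat top of the spray cap: black cylinder 28 mm across, 20 mm high, on an aluminium can with a dark label, 45 mm in diameter, clamped upright in the drip tray, its nozzle pointing at the fuse. 132 mm above the bench when up; moves straight down. x points from the fuse's centre to the can (90 mm from axis to axis), z up.
- cradle (a point): Where the underside of the fuse's body rests in the cradle, 98.5 mm above the bench; axes as spray_cap_top. The cradle is an aluminium bracket: two ears, 3 mm thick, 36 mm wide in y, at x = +-32 mm, tops 129 mm above the bench, each with an open-topped notch 9 mm wide and 18 mm deep in which a blade of the fuse rests loosely. Free space on both y sides of the fuse.
- fuse: The fuse in the cradle: white ceramic body with aluminium end plates, 54 (x) by 30 (y) by 45 (z) mm, 0.13 to 0.2 kg; lugs at both ends rise to 52 mm; a metal blade at each end, 12.5 mm long, 6 mm thick in y, 15 mm high, centred 20 mm above the underside. Origin: centre of the body's underside; x towards the sprayed blade, z up. Grip from above across its 30 mm, at mid-length.
- sprayed_tip (a point): Middle of the end face of the sprayed blade, the one nearest the can: at (39.5, 0, 20) mm in the fuse's frame, same axes as the fuse.
- other_tip (a point): Middle of the end face of the other blade, at (-39.5, 0, 20) mm in the fuse's frame.
- lens (a point): Middle of the front glass of the inspection camera: aluminium camera, black lens, ring light 60 mm across. Its head tilts on a stiff hinge 65 mm behind this point and 250 mm above the bench, set to look 0.15 to 0.5 rad below level; do not shift it. x points back into the camera, against the line of sight; y is level; z up, square to the line of sight.
- focus (a point): The point in the air 90 mm in front of the lens on its line of sight, where the tip of the sprayed blade is to be. Same axes as lens: a fuse shown correctly has its own x, y and z parallel to these x, y and z.
- spare_fuse: Bystander: a fuse just like the one in the cradle, standing on the bench. Origin: centre of its underside; x along its blades.
- big_fuse: Bystander: larger blade fuse, 135 mm over the blades, 48 mm thick, 62 mm high, standing on the bench. Origin: centre of its underside; x along its blades.
- round_fuse: Bystander: round fuse 22 mm in diameter and 58 mm high standing on end. Origin: centre of its underside.
- breaker: Bystander: grey two-pole circuit breaker lying on its back, 84 by 36 mm, 80 mm high. Origin: centre of its underside; x along its length.
- multimeter: Bystander: black and grey multimeter lying flat, 178 by 86 mm, 47 mm high. Origin: centre of its underside; x along its length.
- screwdriver: Bystander: screwdriver with a black handle, 200 mm long, lying flat at the far side of the bench. x points from handle to tip.
- station: The cleaning station as a whole (drip tray, cradle, clamped can), fixed on the bench. Origin: on the bench under the fuse's centre; same axes as cradle. The steel drip tray is 215 by 120 mm with an 18 mm rim.
- camera_stand: The camera's stand with its head, fixed on the bench. Origin: on the bench under the head's pivot; x points backwards, away from where the lens looks; z up. Steel base 130 by 100 mm; post 282 mm high, 65 mm behind the pivot.
Things that resemble listed ones, but are neither listed nor needed, are in the scene too. What is shaped like the fuse but orange or purple is not meant.

How it is judged:
On the way, in this order (a step that is already met when the one before it is completed fails the run):
1. the spray cap is held right down (at least 4 of its 6 mm) for 0.2 s while the fuse stands in the cradle (value of joint spray_cap above 0.004 m and distance between fuse and cradle below 0.01 m), for 0.2 s.
2. the cap has sprung back up, the fuse still in the cradle (value of joint spray_cap below 0.0015 m and distance between fuse and cradle below 0.01 m), for 0.1 s.
3. the fuse is held by the fingers, lifted clear of the cradle (z of fuse in the frame of cradle above 0.03 m and contact force between fuse and the fingers above 0.5 N and contact force between fuse and station below 0.1 N), for 0.1 s.
At the end, for the whole second after the job is handed in: Fuse held still in the fingers, 100 mm or more up, touching neither station nor camera; sprayed tip within 20 mm of the focus point 90 mm before the lens, other blade away from it, length within 0.25 rad of the line of sight, roll under 0.25 rad, right way up; spray cap up (contact force between fuse and the fingers above 0.5 N and distance between sprayed_tip and focus below 0.02 m and x of other_tip in the frame of lens below -0.14 m and angle between the x axis of fuse and the x axis of lens, either way round below 0.25 rad and angle between the y axis of fuse and the y axis of lens, either way round below 0.25 rad and angle between fuse's own z axis and vertical below 1 rad and height (world z) of fuse above 0.1 m and contact force between fuse and station below 0.1 N and contact force between fuse and camera_stand below 0.1 N and contact force between each of the arm, the fingers and camera_stand below 0.5 N and linear speed of fuse below 0.02 m/s and angular speed of fuse below 0.15 rad/s and value of joint spray_cap below 0.0015 m); the arm keeps its last pose, push and grip.
It fails at once if the camera is shifted or tilted (lens by more than 6 mm) (distance of lens from where it was at the start of the episode above 0.006 m).
It fails at once if another thing on the bench is shifted by more than 20 mm (distance of any of spare_fuse, big_fuse, round_fuse, breaker, multimeter, screwdriver from where it was at the start of the episode above 0.02 m).
It also fails if it takes over 53 s, if anything falls off the work surface, if the arm or the gripper's body presses on something with over 40 N, if the wrist force passes 120 N, or if a joint passes its speed limit or range.

## Robot

A 7-joint arm with a two-finger parallel gripper is mounted at the origin on the work surface. World frame = base frame: x ahead of the robot, y to its left, z up, the work surface at z = 0. Lengths are in m, angles in rad, forces in N, time in s.
With the tool pointing down it reaches from about 0.35 to 0.9 m from the base axis. Payload 8.1 kg.
Tool frame: the origin (TCP) lies midway between the tips of the shut fingers; the grasp point (between the pads) lies 19 mm behind it; z points along the fingers, y is the line along which they close (so a half turn about z gives the same grasp; the last joint's range is limited). The gripper opens to 92 mm and grips with 3 to 60 N. Pads are 19 mm wide; open, the fingers measure 130 mm over their backs; the gripper's body (75 mm by 190 mm) begins 47 mm behind the grasp point.
Start: joints at [1.218, 0.434, 0.025, 1.573, -0.012, 1.134, -0.075], TCP at [0.154, -0.606, 0.227] pointing down, gripper open.
Joint ranges: [-2.62, 2.62], [-0.44, 2.09], [-1.27, 1.32], [0.08, 2.57], [-1.32, 4.46], [0.12, 2], [-2.74, 2.74]. Speed limits (rad/s): [2.22, 2.22, 3.01, 3.01, 3.14, 3.14, 3.14].

## Interface

Orientations are given as a rotation vector (axis times angle).
In Python, from cell import arm gives the robot as it stands.
- The arm moves only by the tool carry_out, never from a script. Its arguments are lists of equal length, an entry for each row: "claw": the finger opening in cm, from 0 to 9.18; "delta_pos": the shift along the tool's x, y, z in cm, a list of three; "angular": the turn, a rotation vector about the tool's x, y, z in rad, a list of three. In form: {"claw": [claw, ...], "delta_pos": [[dx, dy, dz], ...], "angular": [[ax, ay, az], ...]}. A call has 1 to 20 rows; each row shifts and turns the commanded pose from where the row before left it, along the tool's axes as they then stand; what a row does not reach is not made up. A row lasts 1/10 s, in which the tool goes at most 50 mm and 8.59 degrees, less where a joint would pass 70% of its speed; a pose out of reach is approached as far as the arm can. A call with a gripper value outside its range is refused whole. The fingers move at their own pace and stop on an object; "force" is the grip in N (left out, the last holds). Time passes only in rows, so rows that do not move let the fingers close. It gives the time, the measured TCP pose, the force, the opening and the grip force at its end, in the units of the state.
- arm.observe(): the state, without advancing time (a new reading comes with each control period).
- arm.get_image(name): name is "side" or "top" or "wrist"; returns a dict with "frame" (480x640x3 uint8, red, green, blue), "mtx" (3x3 intrinsics, pixels), "dist" ([k1, k2, p1, p2, k3] as OpenCV has them; the pictures are not rectified), "T" (4x4, takes a point from camera to world coordinates). Camera axes: x right, y down, z forward; pixel columns grow to the right and rows downward; lengths in m; the calibration is good to about 2 mm. A picture is of the moment at which its call begins. There is no depth.
- arm.sign_off(): hands the job in; it is judged then, once.
Trained networks look in a picture, given as the dict that the camera call returned (one of the last four; its "shot" number tells which), for a name from the list of things; names that differ only in an ending like _2 or _b are one class to them, and where a whole thing is asked for, a point or a joint stands for the part that bears it (a point fixed in the world has none). Each returns a list of dicts, best first, with "conf" (0 to 1); they miss things now and then, are a little off and sometimes report something else, mostly with a low value. They report only what shows in the picture. A call takes as long as a camera call. They do not tell look-alikes from the thing itself.
- arm.look_for(label, picture): "centre" ([column, row] as shares, 0 to 1, of the picture: columns of its width, rows of its height, amid what is visible of it).
- arm.trace(label, picture): "region" (480x640 bool, what is visible of it) and "centre" ([column, row] as shares, 0 to 1, of the picture: columns of its width, rows of its height, amid what is visible of it).
- arm.place_of(label, picture): "centre" ([column, row] as shares, 0 to 1, of the picture: columns of its width, rows of its height: a listed point, or the origin of a listed thing).
The state is a dict: "clock": time; "joints": joint angles; "dq": joint speeds; "joint_efforts": joint torques, N m; "position": TCP position; "ee_rot": TCP orientation; "force": force on the tool from outside, world axes, zero at the start; "ft_torque": the same for the moment, N m; "width": opening from 0.0 (shut) to 1.0 (fully open); "gripper_force": force on a finger pad.
Only numpy, scipy, OpenCV 4.12 (cv2) and the standard library are available. Lean on these libraries where they do the work, as an engineer would, in place of code of your own. Each camera call takes 0.05 s, during which the arm holds its last target. There are 200 camera calls.

## Working session

There is one attempt and no reset: what is moved stays moved. The work goes in short steps, Python scripts to look and compute and a tool call to move; the robot and the scene stay as the last step left them, time stands still between calls to the robot, and variables do not carry over. Pictures are saved under pics/ and viewed, at most 10 in all, crops included, and the job is handed in when it is done.

Besides the shell and the picture viewer there is one more tool, called after "Call:" by a JSON object that holds its "method" and its "body", one argument or row to a line. carry_out: Moves the arm, as the interface text tells. Its arguments: {"type":"object","properties":{"claw":{"type":"array","items":{"type":"number"}},"delta_pos":{"type":"array","items":{"type":"array","items":{"type":"number"}}},"angular":{"type":"array","items":{"type":"array","items":{"type":"number"}}},"force":{"type":"number"}},"required":["claw","delta_pos","angular"]}

```bash
mkdir -p pics; ls; cat > h.py <<'E'
import numpy as np, cv2
from cell import arm
from scipy.spatial.transform import Rotation as R
def ray(im,c):
    p=np.array([[c[0]*640,c[1]*480]],float).reshape(1,1,2)
    u=cv2.undistortPoints(p,im['mtx'],im['dist'] if not isinstance(im['dist'],list) else np.array(im['dist'])).ravel()
    T=np.array(im['T']); d=T[:3,:3]@np.array([u[0],u[1],1]); return T[:3,3],d/np.linalg.norm(d)
def tri(rs):
    A=sum(np.eye(3)-np.outer(d,d) for o,d in rs); b=sum((np.eye(3)-np.outer(d,d))@o for o,d in rs)
    x=np.linalg.solve(A,b); return x,[np.linalg.norm((np.eye(3)-np.outer(d,d))@(x-o)) for o,d in rs]
def atz(r,z): o,d=r; return o+d*(z-o[2])/d[2]
def proj(im,X):
    T=np.linalg.inv(np.array(im['T'])); r,_=cv2.Rodrigues(T[:3,:3])
    return cv2.projectPoints(np.array(X,float).reshape(-1,3),r,T[:3,3],np.array(im['mtx']),np.array(im['dist']))[0].reshape(-1,2)
E
python3 - <<'E'
from h import *
s=arm.observe(); print(s['clock'],s['position'],s['ee_rot'])
ims={n:arm.get_image(n) for n in('side','top','wrist')}
for n,im in ims.items(): cv2.imwrite(f'pics/{n}0.png',im['frame'][:,:,::-1]); print(n,np.round(im['T'],3).tolist())
for l in 'spray_cap_top cradle fuse sprayed_tip other_tip lens focus station camera_stand spare_fuse big_fuse round_fuse breaker multimeter screwdriver'.split():
  for n,im in ims.items():
    for q in arm.place_of(l,im)[:3]:
      c=q['centre']; print(l,n,round(q['conf'],2),np.round([c[0]*640,c[1]*480],1).tolist())
E
```

```text
pics
0.0 [ 0.1543316  -0.60511349  0.22594884] [-3.11560473e+00 -3.91140707e-01  5.25508339e-04]
side [[1.0, -0.008, 0.015, 0.507], [-0.016, -0.768, 0.64, -0.792], [0.006, -0.64, -0.768, 1.077], [0.0, 0.0, 0.0, 1.0]]
top [[0.001, -0.986, 0.168, 0.286], [-1.0, -0.002, -0.001, -0.07], [0.002, -0.168, -0.986, 1.581], [0.0, 0.0, 0.0, 1.0]]
wrist [[0.247, -0.935, -0.254, 0.222], [-0.969, -0.239, -0.063, -0.587], [-0.001, 0.262, -0.965, 0.383], [0.0, 0.0, 0.0, 1.0]]
spray_cap_top side 0.44 [349.2, 287.8]
spray_cap_top top 0.65 [361.0, 217.5]
cradle side 0.77 [326.4, 316.8]
cradle top 0.93 [384.4, 247.4]
fuse side 0.86 [261.7, 359.1]
fuse side 0.62 [348.8, 405.6]
fuse top 0.71 [387.0, 246.3]
fuse top 0.66 [405.5, 308.9]
fuse top 0.56 [448.9, 231.3]
sprayed_tip side 0.94 [272.6, 366.2]
sprayed_tip side 0.8 [331.4, 395.1]
sprayed_tip side 0.74 [334.4, 306.0]
sprayed_tip top 0.88 [440.5, 244.4]
sprayed_tip top 0.61 [360.4, 220.7]
sprayed_tip top 0.57 [413.5, 301.6]
other_tip side 0.96 [247.4, 344.8]
other_tip side 0.83 [362.1, 417.1]
other_tip side 0.72 [312.9, 325.7]
other_tip top 0.62 [396.2
[... 365 characters left out ...]
3.8]
camera_stand top 0.31 [281.3, 172.0]
spare_fuse side 0.7 [310.0, 243.6]
spare_fuse top 0.62 [258.5, 266.0]
spare_fuse top 0.44 [384.7, 244.9]
big_fuse side 0.64 [304.1, 444.1]
big_fuse side 0.44 [346.1, 286.8]
big_fuse side 0.36 [250.8, 185.8]
big_fuse top 0.59 [484.9, 270.5]
round_fuse side 0.7 [344.1, 201.5]
round_fuse side 0.47 [262.9, 241.7]
round_fuse top 0.53 [251.2, 320.4]
breaker side 0.7 [359.1, 241.8]
breaker top 0.84 [252.4, 209.6]
breaker top 0.24 [399.4, 252.4]
multimeter side 0.79 [248.9, 183.0]
multimeter top 0.72 [152.3, 342.3]
screwdriver side 0.64 [392.2, 257.7]
screwdriver side 0.57 [309.6, 244.0]
screwdriver side 0.18 [341.3, 203.0]
screwdriver top 0.7 [282.5, 170.1]
```

View pics/side0.png

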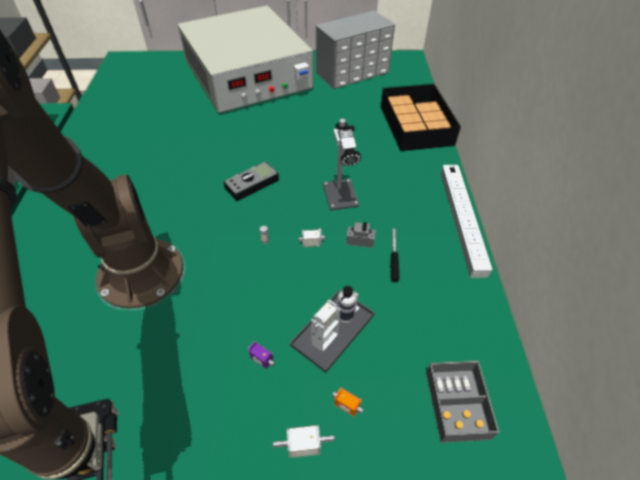

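View pics/top0.png

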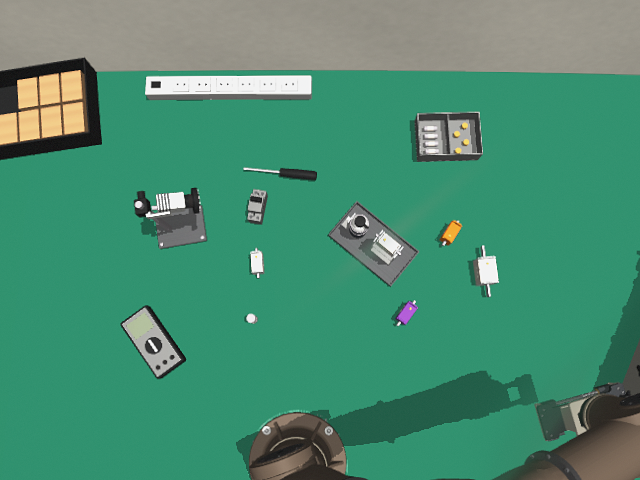

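```bash
python3 - <<'E'
from h import *
ims={n:arm.get_image(n) for n in('side','top')}
P={'cap':((349.2,287.8),(361,217.5)),'cradle':((326.4,316.8),(384.4,247.4)),'tip':((334.4,306),None),'oth':((312.9,325.7),(398.2,255.8)),'lens':((352.6,159),(198.2,197.9))}
sc=lambda p:(p[0]/640,p[1]/480)
for k,(a,b) in P.items():
    if b: print(k,*tri([ray(ims['side'],sc(a)),ray(ims['top'],sc(b))]))
z={'cap':.132,'cradle':.0985,'tip':.1185,'oth':.1185}
for k in z:
    print(k,atz(ray(ims['side'],sc(P[k][0])),z[k]), P[k][1] and atz(ray(ims['top'],sc(P[k][1])),z[k]))
for l in ('camera_stand','lens','station'):
  for n,im in ims.items():
    for q in arm.place_of(l,im)[:1]:
      print(l,n,q['conf'],q['centre'],atz(ray(im,q['centre']),0))
f=ims['side']['frame'][130:420,200:440,::-1]; f=cv2.resize(f,None,fx=2,fy=2,interpolation=3)
cv2.imwrite('pics/side_crop.png',f)
E
```

```text
cap [ 0.60299786 -0.15713758  0.14020101] [np.float64(0.0019603590137358034), np.float64(0.0019603590137358237)]
cradle [ 0.54025437 -0.21699193  0.09911512] [np.float64(0.002871754514502685), np.float64(0.002871754514502743)]
oth [ 0.51123362 -0.25011821  0.11659458] [np.float64(0.002172218179191995), np.float64(0.002172218179191906)]
lens [0.62914365 0.22566586 0.23563173] [np.float64(0.0007197154963652617), np.float64(0.0007197154963653885)]
cap [ 0.60188788 -0.15216797  0.132     ] [ 0.60679796 -0.15734384  0.132     ]
cradle [ 0.54308182 -0.21584337  0.0985    ] [ 0.53749823 -0.21755026  0.0985    ]
tip [ 0.56311262 -0.19704907  0.1185    ] None
oth [ 0.50912516 -0.25181374  0.1185    ] [ 0.51308281 -0.24944774  0.1185    ]
camera_stand side 0.69 [0.5333, 0.4198] [0.60963098 0.28846272 0.        ]
lens side 0.68 [0.5523, 0.3367] [0.66468299 0.49537694 0.        ]
lens top 0.66 [0.3058, 0.4185] [0.68182665 0.28411892 0.        ]
station top 0.95 [0.5944, 0.5256] [ 0.54094823 -0.21647399  0.        ]
```

View pics/side_crop.png

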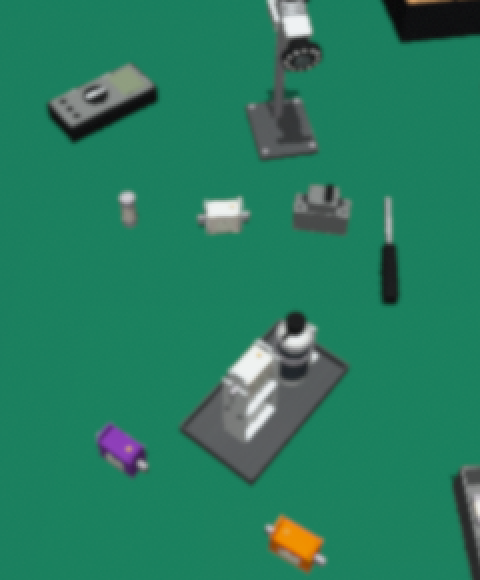

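The side view shows the white fuse in the grey cradle at about (326,312), with the black-capped can at (348,292). The inspection camera's lens is at (352,158).

Things that could be taken for the fuse, by side-view pixel:
- spare white fuse (311,238)
- purple look-alike (262,355)
- orange look-alike (348,402)
- big fuse (304,440)

I choose the one in the cradle; the crop confirms a white body between the aluminium ears, beside the can.

Call:
{"method": "carry_out", "body": {
  "claw": [0,0,0,0,0,0,0,0,0,0,0,0,0,0,0,0,0,0,0,0],
  "delta_pos": [
    [2.5,-1.5,-0.65],
    [2.5,-1.5,-0.65],
    [2.5,-1.5,-0.65],
    [2.5,-1.5,-0.65],
    [2.5,-1.5,-0.65],
    [2.5,-1.5,-0.65],
    [2.5,-1.5,-0.65],
    [2.5,-1.5,-0.65],
    [2.5,-1.5,-0.65],
    [2.5,-1.5,-0.65],
    [2.5,-1.5,-0.65],
    [2.5,-1.5,-0.65],
    [2.5,-1.5,-0.65],
    [2.5,-1.5,-0.65],
    [2.5,-1.5,-0.65],
    [2.5,-1.5,-0.65],
    [2.5,-1.5,-0.65],
    [2.5,-1.5,-0.65],
    [2.5,-1.5,-0.65],
    [2.5,-1.5,-0.65]
  ],
  "angular": [
    [0,0,0],
    [0,0,0],
    [0,0,0],
    [0,0,0],
    [0,0,0],
    [0,0,0],
    [0,0,0],
    [0,0,0],
    [0,0,0],
    [0,0,0],
    [0,0,0],
    [0,0,0],
    [0,0,0],
    [0,0,0],
    [0,0,0],
    [0,0,0],
    [0,0,0],
    [0,0,0],
    [0,0,0],
    [0,0,0]
  ],
  "force": 20
}}

```text
clock: 4.8
position: [0.5655, -0.1905, 0.3571]
ee_rot: [3.117, 0.391, 0.0]
force: [0.3, -0.4, 0.3]
width: 0.004
gripper_force: 0.0
```

Call:
{"method": "carry_out", "body": {
  "claw": [0,0,0,0,0,0,0],
  "delta_pos": [
    [0,0,0],
    [0,0,0],
    [0,0,0],
    [0,0,0],
    [0,0,0],
    [0,0,0],
    [0,0,0]
  ],
  "angular": [
    [0,0,-0.1],
    [0,0,-0.1],
    [0,0,-0.1],
    [0,0,-0.1],
    [0,0,-0.1],
    [0,0,0],
    [0,0,0]
  ]
}}

```text
clock: 5.5
position: [0.5648, -0.1915, 0.3567]
ee_rot: [2.925, 1.146, -0.0]
force: [-0.6, -0.2, 0.6]
width: 0.008
gripper_force: 0.0
```

```bash
python3 - <<'E'
from h import *
s=arm.observe(); print(s['clock'],s['position'],s['ee_rot'],s['joints'],s['force'])
im=arm.get_image('wrist');cv2.imwrite('pics/w1.png',im['frame'][:,:,::-1]);print(np.round(im['T'],3).tolist())
z=dict(spray_cap_top=.132,cradle=.0985,fuse=.0985,sprayed_tip=.1185,other_tip=.1185,station=0)
for l in z:
    for q in arm.place_of(l,im)[:2]:
      c=q['centre']; print(l,round(q['conf'],2),np.round([c[0]*640,c[1]*480],1).tolist(),np.round(atz(ray(im,c),z[l]),4))
E
```

```text
5.5 [ 0.56479595 -0.19146533  0.35671403] [ 2.92521276e+00  1.14569676e+00 -4.53331662e-06] [ 0.45762646  0.3380629  -0.31368406  1.41174008  0.10391411  1.4079993
 -0.68045653] [-0.6145378  -0.15155356  0.64777881]
[[0.679, -0.709, -0.192, 0.616], [-0.734, -0.655, -0.178, -0.143], [-0.0, 0.261, -0.965, 0.514], [0.0, 0.0, 0.0, 1.0]]
spray_cap_top 0.9 [317.6, 145.0] [ 0.5989 -0.1521  0.132 ]
fuse 0.8 [329.7, 239.3] [ 0.5364 -0.2258  0.0985]
fuse 0.67 [454.4, 281.2] [ 0.5919 -0.3531  0.0985]
sprayed_tip 0.77 [429.7, 294.3] [ 0.5666 -0.3351  0.1185]
sprayed_tip 0.57 [327.3, 203.5] [ 0.5644 -0.196   0.1185]
other_tip 0.57 [336.4, 278.3] [ 0.5151 -0.2542  0.1185]
other_tip 0.43 [89.3, 35.7] [0.5326 0.0541 0.1185]
station 0.68 [328.6, 216.6] [ 0.538  -0.2242  0.    ]
```

View pics/w1.png

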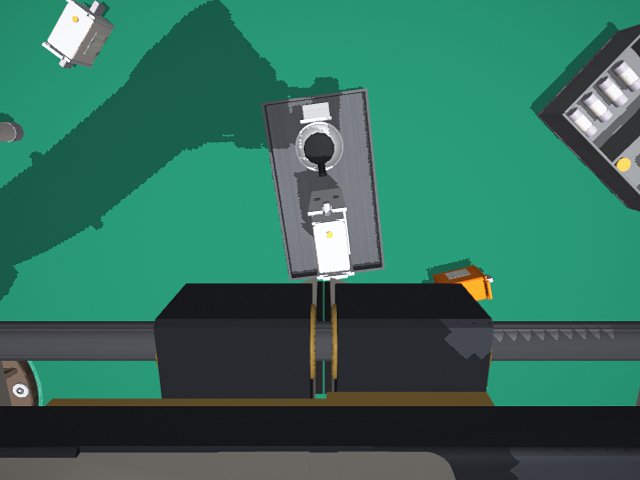

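The wrist view shows the cap at (319,148), the white fuse at (332,243), and the tray's long axis turned about 7° from the tool's x. The station axis is therefore at azimuth ≈49.8°. I'll align to it and take a closer look.

Call:
{"method": "carry_out", "body": {
  "claw": [0,0,0,0,0],
  "delta_pos": [
    [0,0,1.75],
    [0,0,1.75],
    [0,0,1.75],
    [0,0,1.75],
    [0,0,0]
  ],
  "angular": [
    [0,0,-0.06],
    [0,0,-0.06],
    [0,0,0],
    [0,0,0],
    [0,0,0]
  ]
}}

```text
clock: 6.35
position: [0.5635, -0.1912, 0.2844]
ee_rot: [-2.847, -1.322, 0.005]
force: [-0.3, 0.1, 0.4]
width: 0.006
gripper_force: 0.0
```

```bash
cat > m.py <<'E'
from h import *
z=dict(spray_cap_top=.132,cradle=.0985,fuse=.0985,sprayed_tip=.1185,other_tip=.1185,station=0)
def meas():
  s=arm.observe(); print(s['clock'],s['position'],s['ee_rot'],s['joints'][-1])
  im=arm.get_image('wrist')
  for l in z:
    for q in arm.place_of(l,im)[:2]:
      c=q['centre']; X=atz(ray(im,c),z[l])
      if np.linalg.norm(X[:2]-[.565,-.19])<.12: print(l,round(q['conf'],2),np.round([c[0]*640,c[1]*480],1).tolist(),np.round(X,4))
  return im
E
python3 - <<'E'
from m import *
im=meas(); cv2.imwrite('pics/w2.png',im['frame'][:,:,::-1])
# project hypothesis
f=im['frame'][:,:,::-1].copy()
a=np.radians(49.8); ex=np.array([np.cos(a),np.sin(a),0]); ey=np.array([-ex[1],ex[0],0]); O=np.array([.539,-.222,.0])
P=lambda x,y,zz:O+ex*x+ey*y+np.array([0,0,zz])
def poly(pts,c): cv2.polylines(f,[np.int32(np.round(proj(im,pts)*8))],True,c,1,cv2.LINE_AA,3)
poly([P(x,y,.1435) for x,y in((.027,.015),(.027,-.015),(-.027,-.015),(-.027,.015))],(0,0,255))
poly([P(.09+.014*np.cos(t),.014*np.sin(t),.132) for t in np.linspace(0,6.2,30)],(0,0,255))
for x in (.0335,-.0335): poly([P(x,y,.129) for y in(.018,-.018)],(255,0,0))
cv2.imwrite('pics/w2o.png',cv2.resize(f[0:300,170:490],(800,750))[:600])
E
```

```text
6.35 [ 0.56353829 -0.19124304  0.2844408 ] [-2.84709705 -1.32192327  0.0050654 ] -0.5800413513592473
spray_cap_top 0.87 [322.5, 149.5] [ 0.5956 -0.1504  0.132 ]
spray_cap_top 0.19 [326.3, 229.7] [ 0.5593 -0.1977  0.132 ]
fuse 0.82 [327.6, 259.2] [ 0.538  -0.225   0.0985]
sprayed_tip 0.85 [326.8, 217.0] [ 0.5641 -0.1928  0.1185]
other_tip 0.61 [325.4, 310.8] [ 0.5116 -0.2533  0.1185]
station 0.62 [325.3, 230.6] [ 0.5367 -0.2236  0.    ]
```

View pics/w2o.png

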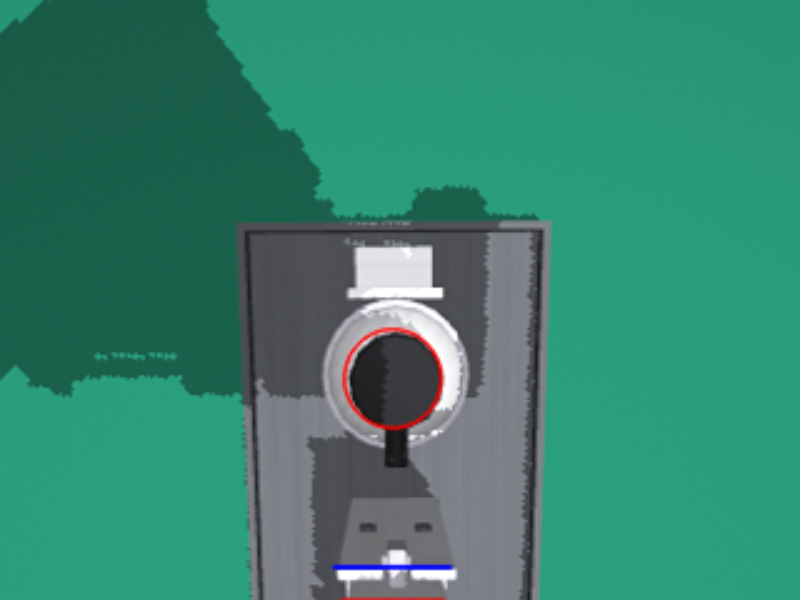

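The overlay fits the cap, ears and fuse to within about 1 mm. I'll go over the cap and down to just above it.

Call:
{"method": "carry_out", "body": {
  "claw": [0,0,0,0,0,0,0,0,0],
  "delta_pos": [
    [2.5,0.1,0],
    [2.5,0.1,0],
    [0,0,2.5],
    [0,0,2.5],
    [0,0,2.5],
    [0,0,2.5],
    [0,0,2.5],
    [0,0,1.3],
    [0,0,0]
  ],
  "angular": [
    [0,0,0],
    [0,0,0],
    [0,0,0],
    [0,0,0],
    [0,0,0],
    [0,0,0],
    [0,0,0],
    [0,0,0],
    [0,0,0]
  ]
}}

```text
clock: 7.6
position: [0.5977, -0.1544, 0.1473]
ee_rot: [-2.848, -1.323, 0.004]
force: [-0.4, -0.2, 0.2]
width: 0.003
gripper_force: 0.0
```

Call:
{"method": "carry_out", "body": {
  "claw": [0,0,0,0,0,0],
  "delta_pos": [
    [0,0,0.4],
    [0,0,0.4],
    [0,0,0.3],
    [0,0,0.3],
    [0,0,0.2],
    [0,0,0]
  ],
  "angular": [
    [0,0,0],
    [0,0,0],
    [0,0,0],
    [0,0,0],
    [0,0,0],
    [0,0,0]
  ]
}}

```text
clock: 8.2
position: [0.5986, -0.1545, 0.1326]
ee_rot: [2.849, 1.323, -0.0]
force: [-0.1, -0.4, -0.2]
width: 0.005
gripper_force: 0.0
```

Call:
{"method": "carry_out", "body": {
  "claw": [0,0,0,0,0,0,0],
  "delta_pos": [
    [0,0,0.2],
    [0,0,0.2],
    [0,0,0.2],
    [0,0,0],
    [0,0,0],
    [0,0,0],
    [0,0,0]
  ],
  "angular": [
    [0,0,0],
    [0,0,0],
    [0,0,0],
    [0,0,0],
    [0,0,0],
    [0,0,0],
    [0,0,0]
  ]
}}

```text
clock: 8.9
position: [0.5988, -0.1544, 0.1273]
ee_rot: [2.849, 1.323, 0.001]
force: [-2.1, -0.1, 6.6]
width: 0.007
gripper_force: 3.5
```

The 6.6 N reading puts the cap about 4.5 mm down. I'll press a little further, hold it, then let go and rise.

Call:
{"method": "carry_out", "body": {
  "claw": [0,0,0,0,0,0],
  "delta_pos": [
    [0,0,0.15],
    [0,0,0.1],
    [0,0,0],
    [0,0,0],
    [0,0,0],
    [0,0,0]
  ],
  "angular": [
    [0,0,0],
    [0,0,0],
    [0,0,0],
    [0,0,0],
    [0,0,0],
    [0,0,0]
  ]
}}

```text
clock: 9.5
position: [0.5989, -0.1545, 0.1262]
ee_rot: [2.848, 1.323, 0.002]
force: [-7.3, 1.2, 19.3]
width: 0.005
gripper_force: 9.6
```

Call:
{"method": "carry_out", "body": {
  "claw": [0,0,0,0,5.5,5.5,5.5,5.5,5.5],
  "delta_pos": [
    [0,0,-1],
    [0,0,-2],
    [0,0,-2.5],
    [0,0,-2.5],
    [-3,0,-2],
    [-3,0,0],
    [-3,0,0],
    [0,0,0],
    [0,0,0]
  ],
  "angular": [
    [0,0,0],
    [0,0,0],
    [0,0,0],
    [0,0,0],
    [0,0,0],
    [0,0,0],
    [0,0,0],
    [0,0,0],
    [0,0,0]
  ]
}}

```text
clock: 10.4
position: [0.5403, -0.2237, 0.2242]
ee_rot: [2.85, 1.321, 0.0]
force: [-1.1, 0.9, -0.7]
width: 0.388
gripper_force: 0.0
```

```bash
python3 - <<'E'
from m import *
s=arm.observe(); print(s['position'],s['width'])
T=arm.get_image('top'); S=arm.get_image('side'); z['spray_cap_top']=.132
for l in z:
  rs=[]
  for im in (T,S):
    for q in arm.place_of(l,im)[:4]:
      X=atz(ray(im,q['centre']),z[l])
      if np.linalg.norm(X[:2]-[.565,-.19])<.1: print(l,round(q['conf'],2),np.round(X,4))
# lens & stand
for k in range(3):
  T=arm.get_image('top'); S=arm.get_image('side')
  a=arm.place_of('lens',T)[0]; b=arm.place_of('lens',S)[0]
  print('lens',tri([ray(T,a['centre']),ray(S,b['centre'])]))
  for im in (T,S):
    q=arm.place_of('camera_stand',im)
    if q: print('stand',q[0]['conf'],np.array(q[0]['centre'])*[640,480],atz(ray(im,q[0]['centre']),0))
fs=[cv2.resize(S['frame'][100:230,290:400],(440,520),interpolation=3),cv2.resize(T['frame'][165:265,120:220],(360,360),interpolation=3)]
c=np.zeros((520,800,3),np.uint8); c[:,:440]=fs[0]; c[:360,440:]=fs[1]
cv2.imwrite('pics/cam.png',c[:,:,::-1])
E
```

```text
[ 0.54027872 -0.22372755  0.22421188] 0.3877616301891762
spray_cap_top 0.54 [ 0.6012 -0.1591  0.132 ]
fuse 0.87 [ 0.5404 -0.2224  0.0985]
sprayed_tip 0.76 [ 0.561  -0.1946  0.1185]
other_tip 0.85 [ 0.5081 -0.258   0.1185]
station 0.73 [ 0.5763 -0.1275  0.    ]
station 0.55 [ 0.5422 -0.2352  0.    ]Traceback (most recent call last):
  File "<stdin>", line 13, in <module>
IndexError: list index out of range
```

The cap was bottomed (19 N) and released. The TCP is over the fuse's centre, so I'll go down and grip it.

Call:
{"method": "carry_out", "body": {
  "claw": [6,6,6,6,6,6,6],
  "delta_pos": [
    [0,0,2],
    [0,0,2],
    [0,0,2],
    [0,0,2],
    [0,0,2],
    [0,0,1.6],
    [0,0,0]
  ],
  "angular": [
    [0,0,0],
    [0,0,0],
    [0,0,0],
    [0,0,0],
    [0,0,0],
    [0,0,0],
    [0,0,0]
  ]
}}

```text
clock: 12.0
position: [0.5391, -0.2229, 0.1062]
ee_rot: [-2.847, -1.322, 0.004]
force: [0.5, 0.4, 0.1]
width: 0.656
gripper_force: 0.0
```

Call:
{"method": "carry_out", "body": {
  "claw": [2.5,2.5,2.5,2.5,2.5,2.5,2.5,2.5],
  "delta_pos": [
    [0,0,0],
    [0,0,0],
    [0,0,0],
    [0,0,0],
    [0,0,0],
    [0,0,0],
    [0,0,0],
    [0,0,0]
  ],
  "angular": [
    [0,0,0],
    [0,0,0],
    [0,0,0],
    [0,0,0],
    [0,0,0],
    [0,0,0],
    [0,0,0],
    [0,0,0]
  ],
  "force": 30
}}

```text
clock: 12.8
position: [0.5409, -0.2233, 0.1088]
ee_rot: [2.849, 1.323, 0.001]
force: [-0.8, -0.2, 5.5]
width: 0.326
gripper_force: 30.0
```

Call:
{"method": "carry_out", "body": {
  "claw": [2.5,2.5,2.5,2.5,2.5,2.5,2.5,2.5,2.5,2.5],
  "delta_pos": [
    [0,0,-0.7],
    [0,0,-1.5],
    [0,0,-1.5],
    [0,0,-1.5],
    [0,0,-1.5],
    [0,0,-1.5],
    [0,0,-1.5],
    [0,0,-1.5],
    [0,0,-0.8],
    [0,0,0]
  ],
  "angular": [
    [0,0,0],
    [0,0,0],
    [0,0,0],
    [0,0,0],
    [0,0,0],
    [0,0,0],
    [0,0,0],
    [0,0,0],
    [0,0,0],
    [0,0,0]
  ]
}}

```text
clock: 13.8
position: [0.541, -0.2233, 0.2292]
ee_rot: [2.848, 1.323, 0.002]
force: [0.5, 0.7, -2.5]
width: 0.327
gripper_force: 30.0
```

```bash
cat > c.py <<'E'
from m import *
s=arm.observe(); print(s['clock'],s['position'],s['ee_rot'],s['force'],s['width'],s['gripper_force'])
for k in range(2):
  T=arm.get_image('top'); S=arm.get_image('side'); W=arm.get_image('wrist')
  r={n:[q for q in arm.place_of('lens',im)[:2]] for n,im in(('T',T),('S',S))}
  print({n:[(round(q['conf'],2),np.round(np.array(q['centre'])*[640,480],1).tolist()) for q in v] for n,v in r.items()})
  for a in r['T'][:1]:
    for b in r['S'][:2]: print('lens',tri([ray(T,a['centre']),ray(S,b['centre'])]))
  for im in (T,S):
    q=arm.place_of('camera_stand',im)
    if q: print('stand',q[0]['conf'],np.array(q[0]['centre'])*[640,480],atz(ray(im,q[0]['centre']),0))
for l in('sprayed_tip','other_tip','fuse'):
  for q in arm.place_of(l,W)[:2]: print(l,q['conf'],np.array(q['centre'])*[640,480])
fs=[cv2.resize(S['frame'][100:230,290:400],(440,520),interpolation=3),cv2.resize(T['frame'][165:265,120:220],(360,360),interpolation=3)]
c=np.zeros((520,800,3),np.uint8); c[:,:440]=fs[0]; c[:360,440:]=fs[1]
c[370:520,450:650]=cv2.resize(W['frame'],(200,150))
cv2.imwrite('pics/cam.png',c[:,:,::-1])
E
python3 c.py
```

```text
13.8 [ 0.54098838 -0.22328239  0.22917652] [2.84819444e+00 1.32305430e+00 1.72133030e-03] [ 0.45009727  0.6940545  -2.490973  ] 0.327023521717954 29.98417854309082
{'T': [(0.92, [196.9, 199.6])], 'S': []}
stand 0.77 [194.432 220.08 ] [0.62836237 0.2854602  0.        ]
stand 0.62 [344.    202.512] [0.61847839 0.28357301 0.        ]
{'T': [(0.75, [197.8, 199.4]), (0.3, [153.4, 342.0])], 'S': []}
stand 0.58 [191.168 223.392] [0.61919898 0.29398579 0.        ]
stand 0.58 [343.232 203.616] [0.61561011 0.27835892 0.        ]
sprayed_tip 0.93 [321.984 218.304]
sprayed_tip 0.6 [323.328 404.112]
other_tip 0.61 [325.504 403.296]
```

View pics/cam.png

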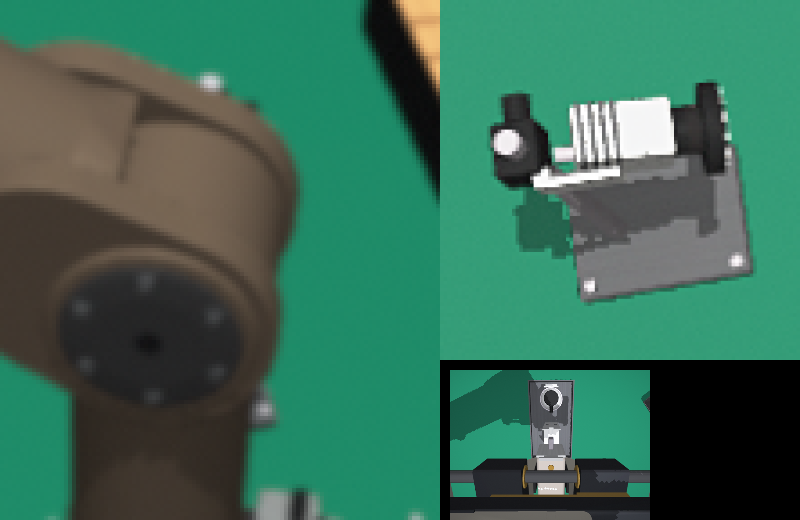

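The fuse is held (30 mm opening, 30 N) and lifted. From the top view, the camera head at crop (570–730,90–170) points right and slightly up, so its yaw is about 9–10° from −y. Next I'll work out a look-out pose that is tilted, raised and backed off from the focus.

```bash
cat > plan.py <<'E'
from h import *
def frame(yaw,t):
    los=np.array([np.cos(t)*np.sin(yaw),-np.cos(t)*np.cos(yaw),-np.sin(t)])
    x=-los; y=np.cross([0,0,1],x); y/=np.linalg.norm(y); return np.c_[x,y,np.cross(x,y)]
def plan(lens,yaw,t,off=(0,0,0)):
    F=frame(yaw,t); foc=lens-F[:,0]*.09
    org=foc-F@[.0395,0,.02]+F@np.array(off); tcp=org+F@[.001,0,.0103]
    G=F@np.diag([1,-1,-1.]); s=arm.observe(); R0=R.from_rotvec(s['ee_rot']); p0=np.array(s['position'])
    az=lambda M:np.arctan2(M[1,0],M[0,0])
    print('clock',s['clock'],'target',tcp,'delta tool cm',np.round(R0.inv().apply(tcp-p0)*100,2))
    rv=(R0.inv()*R.from_matrix(G)).as_rotvec(); print('rotvec tool',np.round(rv,3))
    # yaw first then pitch
    dz=az(G)-az(R0.as_matrix()); print('yaw about world z',round(dz,3),'then rest',np.round(((R.from_rotvec([0,0,dz])*R0).inv()*R.from_matrix(G)).as_rotvec(),3))
    return tcp,G
E
python3 - <<'E'
from plan import *
im=arm.get_image('top')
sc=lambda p:(p[0]/640,p[1]/480)
a,b,c=[atz(ray(im,sc(p)),.004) for p in((159.4,248.3),(206.1,240.6),(201.9,206.1))]
print(a,b,c,'base yaw',np.arctan2((b-a)[0],-(b-a)[1]), np.linalg.norm(b-a),np.linalg.norm(c-b),np.arctan2((c-b)[1],(c-b)[0]))
w=arm.get_image('wrist'); print(w['mtx'])
plan(np.array([.629,.2257,.2356]),.165,.25,(-.05,0,.10))
E
```

```text
[0.55005231 0.37628827 0.004     ] [0.57122531 0.25082919 0.004     ] [0.66625621 0.26574547 0.004     ] base yaw 0.16718885544565598 0.1272331594143175 0.0961944223719338 0.15569211392040597
[[421.49859517   0.         323.1994157 ]
 [  0.         421.49859517 237.62885593]
 [  0.           0.           1.        ]]
clock 14.75 target [0.66107708 0.03306093 0.27893118] delta tool cm [27.36 -7.32 -5.07]
rotvec tool [ 0.108  0.234 -0.861]
yaw about world z 0.866 then rest [0.   0.25 0.  ]
```

Call:
{"method": "carry_out", "body": {
  "claw": [2.5,2.5,2.5,2.5,2.5,2.5,2.5,2.5,2.5,2.5,2.5,2.5],
  "delta_pos": [
    [2.3,-0.6,-0.4],
    [2.3,-0.6,-0.4],
    [2.3,-0.6,-0.4],
    [2.3,-0.6,-0.4],
    [2.3,-0.6,-0.4],
    [2.3,-0.6,-0.4],
    [2.3,-0.6,-0.4],
    [2.3,-0.6,-0.4],
    [2.3,-0.6,-0.4],
    [2.3,-0.6,-0.4],
    [2.3,-0.6,-0.5],
    [2.1,-0.7,-0.6]
  ],
  "angular": [
    [0,0,0],
    [0,0,0],
    [0,0,0],
    [0,0,0],
    [0,0,0],
    [0,0,0],
    [0,0,0],
    [0,0,0],
    [0,0,0],
    [0,0,0],
    [0,0,0],
    [0,0,0]
  ]
}}

```text
clock: 15.95
position: [0.6618, 0.0342, 0.2791]
ee_rot: [-2.849, -1.324, 0.001]
force: [0.0, -0.7, -1.2]
width: 0.322
gripper_force: 30.0
```

Call:
{"method": "carry_out", "body": {
  "claw": [2.5,2.5,2.5,2.5,2.5,2.5,2.5,2.5,2.5,2.5,2.5,2.5,2.5,2.5],
  "delta_pos": [
    [0,0,0],
    [0,0,0],
    [0,0,0],
    [0,0,0],
    [0,0,0],
    [0,0,0],
    [0,0,0],
    [0,0,0],
    [0,0,0],
    [0,0,0],
    [0,0,0],
    [0,0,0],
    [0,0,0],
    [0,0,0]
  ],
  "angular": [
    [0,0,-0.1],
    [0,0,-0.1],
    [0,0,-0.1],
    [0,0,-0.1],
    [0,0,-0.1],
    [0,0,-0.1],
    [0,0,-0.1],
    [0,0,-0.1],
    [0,0,-0.065],
    [0,0.08,0],
    [0,0.08,0],
    [0,0.09,0],
    [0,0,0],
    [0,0,0]
  ]
}}

```text
clock: 17.35
position: [0.6615, 0.0325, 0.2788]
ee_rot: [-1.905, -2.243, -0.237]
force: [-0.6, 0.2, -1.0]
width: 0.324
gripper_force: 30.0
```

```bash
cat > lens.py <<'E'
from plan import *
plan(np.array([.629,.2257,.2356]),.165,.25)
import json,os
rs=json.load(open('rays.json')) if os.path.exists('rays.json') else []
for n in ('wrist','wrist','top','side'):
  im=arm.get_image(n)
  for q in arm.place_of('lens',im)[:1]:
    r=ray(im,q['centre']); print(n,round(q['conf'],2),np.array(q['centre'])*[640,480],'at z.236',atz(r,.236))
    if q['conf']>.4 and np.linalg.norm(atz(r,.236)[:2]-[.629,.2257])<.03: rs.append([r[0].tolist(),r[1].tolist()])
  if n=='wrist': W=im
  for q in arm.place_of('camera_stand',im)[:1]: print('stand',n,q['conf'],atz(ray(im,q['centre']),0))
json.dump(rs,open('rays.json','w'))
if len(rs)>1: print(tri([(np.array(a),np.array(b)) for a,b in rs]))
cv2.imwrite(f"pics/wl{len(rs)}.png",W['frame'][:,:,::-1]); print(len(rs))
E
python3 lens.py
```

```text
clock 17.35 target [0.6490561  0.10525296 0.19441014] delta tool cm [ 5.08 -0.04  9.99]
rotvec tool [-0.     0.002 -0.002]
yaw about world z 0.003 then rest [-0.001  0.002 -0.   ]
stand wrist 0.65 [0.61641842 0.28513653 0.        ]
stand wrist 0.68 [0.61210826 0.28709414 0.        ]
top 0.8 [199.296 201.12 ] at z.236 [0.62210692 0.22284311 0.236     ]
stand top 0.69 [0.62278254 0.29134106 0.        ]
side 0.67 [353.92  160.992] at z.236 [0.63159688 0.21601819 0.236     ]
stand side 0.65 [0.60977806 0.29144617 0.        ]
(array([0.62878271, 0.22555488, 0.22658922]), [np.float64(0.004214237812494649), np.float64(0.004214237812494758)])
2
```

View pics/wl2.png

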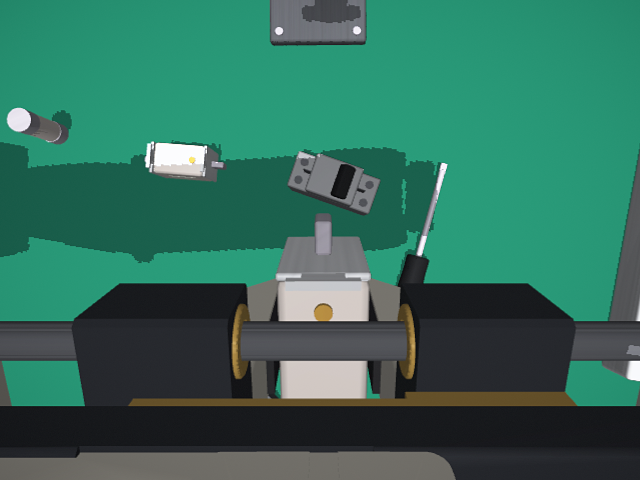

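The lens is just out of the wrist view. The held fuse is centred and straight, with its tip at (323,220), and the stand's base edge is parallel to the image, so the yaw is right. I'll move forward and up to bring the lens into view.

Call:
{"method": "carry_out", "body": {
  "claw": [2.5,2.5,2.5,2.5,2.5,2.5],
  "delta_pos": [
    [0,0,-2],
    [0,0,-2],
    [2.5,0,0],
    [2.5,0,0],
    [2,0,0],
    [0,0,0]
  ],
  "angular": [
    [0,0,0],
    [0,0,0],
    [0,0,0],
    [0,0,0],
    [0,0,0],
    [0,0,0]
  ]
}}

```text
clock: 18.55
position: [0.6511, 0.0948, 0.3367]
ee_rot: [-1.896, -2.247, -0.242]
force: [-0.1, -0.1, -2.1]
width: 0.327
gripper_force: 30.0
```

```bash
python3 lens.py
```

```text
clock 18.55 target [0.6490561  0.10525296 0.19441014] delta tool cm [-2.51 -0.05 14.05]
rotvec tool [ 0.    -0.002  0.004]
yaw about world z -0.004 then rest [ 0.002 -0.002 -0.   ]
wrist 0.98 [315.328  75.312] at z.236 [0.62407281 0.22158066 0.236     ]
stand wrist 0.91 [0.61381981 0.28969987 0.        ]
wrist 0.79 [312.704  63.216] at z.236 [0.62304955 0.22267708 0.236     ]
stand wrist 0.86 [0.61618569 0.28549177 0.        ]
top 0.9 [198.528 196.416] at z.236 [0.63333157 0.22508151 0.236     ]
stand top 0.93 [0.61694741 0.28866423 0.        ]
side 0.49 [352.512 160.512] at z.236 [0.62767712 0.2181773  0.236     ]
stand side 0.94 [0.62188955 0.28262749 0.        ]
(array([0.62734032, 0.22340655, 0.23252926]), [np.float64(0.004254192071199255), np.float64(0.005395894972474056), np.float64(0.0035864296661601304), np.float64(0.004601366755344368), np.float64(0.006969975686399311), np.float64(0.0011317981773259242)])
6
```

Call:
{"method": "carry_out", "body": {
  "claw": [2.5,2.5,2.5,2.5,2.5,2.5,2.5],
  "delta_pos": [
    [0,0,-2.5],
    [0,0,-2.5],
    [2.5,0,-2],
    [2.5,0,0],
    [2.5,0,0],
    [2.5,0,0],
    [0,0,0]
  ],
  "angular": [
    [0,0,0],
    [0,0,0],
    [0,0,0],
    [0,0,0],
    [0,0,0],
    [0,0,0],
    [0,0,0]
  ]
}}

```text
clock: 19.85
position: [0.6375, 0.1738, 0.4294]
ee_rot: [-1.895, -2.248, -0.242]
force: [-0.8, -0.3, -1.6]
width: 0.325
gripper_force: 30.0
```

```bash
python3 lens.py
```

```text
clock 19.85 target [0.6490561  0.10525296 0.19441014] delta tool cm [-12.6   -0.05  21.02]
rotvec tool [ 0.    -0.003  0.005]
yaw about world z -0.005 then rest [ 0.002 -0.003 -0.   ]
wrist 0.66 [316.096 207.504] at z.236 [0.62269554 0.22268515 0.236     ]
wrist 0.59 [318.272 201.408] at z.236 [0.62566565 0.22195166 0.236     ]
stand wrist 0.62 [ 0.67062393 -0.0465779   0.        ]
top 0.97 [198.592 198.192] at z.236 [0.62909003 0.22476247 0.236     ]
stand top 0.64 [0.61509603 0.28144662 0.        ]
side 0.25 [369.28  123.984] at z.236 [0.69198165 0.39440604 0.236     ]
stand side 0.79 [0.61878247 0.28929388 0.        ]
(array([0.62676496, 0.22297161, 0.233917  ]), [np.float64(0.004047565721816861), np.float64(0.006144598258259807), np.float64(0.0029267337407483545), np.float64(0.0039014675941227255), np.float64(0.007204548668850307), np.float64(0.002004993579813477), np.float64(0.004124142445653272), np.float64(0.0014450635217024192), np.float64(0.0034456062751201263)])
9
```

The lens is at (0.6265, 0.223, 0.234). The height gives a tilt of asin(0.016/0.065) ≈ 0.25 rad, and the pivot distance of 64 mm agrees with that.

```bash
python3 - <<'E'
from plan import *
plan(np.array([.6265,.223,.234]),.165,.25)
E
```

```text
clock 20.45 target [0.6465561  0.10255296 0.19281014] delta tool cm [-12.24  -0.34  21.12]
rotvec tool [ 0.     0.    -0.001]
yaw about world z 0.002 then rest [-0.  0. -0.]
```

View pics/wl9.png

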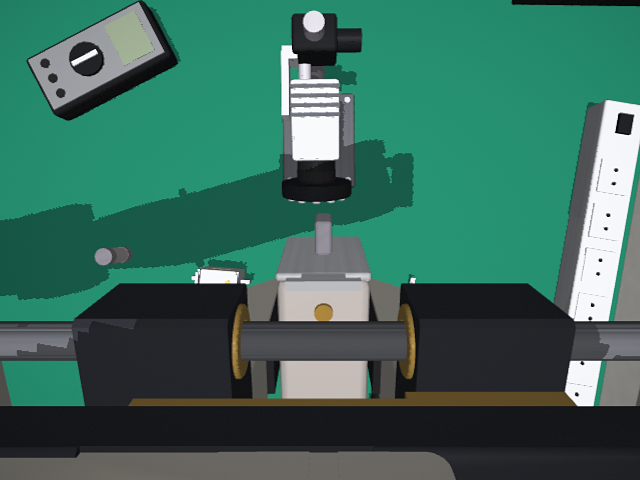

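The wrist view shows the camera head upright in the image at column ≈317, in line with the fuse, and the ring light's face at row ≈200. I'll back off first, then go down to the focus.

Call:
{"method": "carry_out", "body": {
  "claw": [2.5,2.5,2.5,2.5,2.5,2.5,2.5,2.5,2.5,2.5,2.5,2.5,2.5,2.5,2.5,2.5,2.5,2.5],
  "delta_pos": [
    [-2.5,0,0],
    [-2.5,0,0],
    [-2.5,0,0],
    [-2.5,0,0],
    [-2.2,-0.3,0],
    [0,0,2],
    [0,0,2],
    [0,0,2],
    [0,0,2],
    [0,0,2],
    [0,0,2],
    [0,0,2],
    [0,0,2],
    [0,0,2],
    [0,0,2],
    [0,0,1.1],
    [0,0,0],
    [0,0,0]
  ],
  "angular": [
    [0,0,0],
    [0,0,0],
    [0,0,0],
    [0,0,0],
    [0,0,0],
    [0,0,0],
    [0,0,0],
    [0,0,0],
    [0,0,0],
    [0,0,0],
    [0,0,0],
    [0,0,0],
    [0,0,0],
    [0,0,0],
    [0,0,0],
    [0,0,0],
    [0,0,0],
    [0,0,0]
  ]
}}

```text
clock: 22.25
position: [0.6473, 0.1032, 0.1939]
ee_rot: [-1.903, -2.243, -0.24]
force: [-0.4, -0.2, -1.0]
width: 0.321
gripper_force: 30.0
```

```bash
python3 - <<'E'
from plan import *
tcp,G=plan(np.array([.6265,.223,.234]),.165,.25)
F=frame(.165,.25); foc=np.array([.6265,.223,.234])-.09*F[:,0]; print('focus',foc)
s=arm.observe(); print(s['position'],s['force'],s['width'],s['gripper_force'],max(abs(np.array(s['dq']))))
for n in('wrist','top','side'):
  im=arm.get_image(n); print(n,'focus px',proj(im,foc),'lens px',proj(im,[.6265,.223,.234]))
  for l in('sprayed_tip','lens'):
    for q in arm.place_of(l,im)[:3]: print(l,round(q['conf'],2),np.array(q['centre'])*[640,480])
  if n=='top': T=im
S=im
c=np.zeros((480,800,3),np.uint8); c[:,:400]=cv2.resize(S['frame'][120:240,300:400],(400,480)); c[:,400:]=cv2.resize(T['frame'][150:270,170:270],(400,480))
cv2.imwrite('pics/fin.png',c[:,:,::-1])
E
```

```text
clock 22.25 target [0.6465561  0.10255296 0.19281014] delta tool cm [-0.08 -0.08  0.09]
rotvec tool [ 0.001  0.    -0.001]
yaw about world z 0.001 then rest [0.001 0.    0.   ]
focus [0.64082315 0.13698223 0.21173364]
[0.64730168 0.10321142 0.19388444] [-0.37641443 -0.23211489 -1.04224656] 0.3209900618338282 29.984273314476013 0.014273788939987318
wrist focus px [[322.01774995 218.162987  ]] lens px [[321.39266842 -70.57641848]]
sprayed_tip 0.91 [324.224 215.184]
lens 0.56 [321.28   47.904]
lens 0.44 [163.328 231.216]
top focus px [[237.96265236 195.89720917]] lens px [[199.4814909  199.48911347]]
sprayed_tip 0.75 [441.984 244.704]
sprayed_tip 0.62 [410.304 298.416]
sprayed_tip 0.58 [238.784 194.592]
lens 0.73 [200.    197.616]
side focus px [[358.51836725 186.01170748]] lens px [[351.95191164 159.97142478]]
sprayed_tip 0.77 [273.408 362.496]
sprayed_tip 0.74 [359.68  188.016]
sprayed_tip 0.6 [329.728 391.296]
lens 0.79 [355.328 160.896]
```

View pics/fin.png

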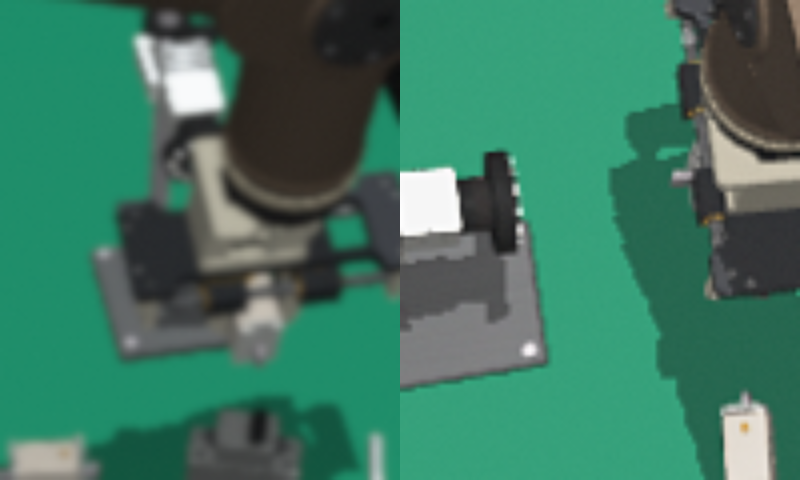

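The tip shows in the top view at crop (682,178), i.e. full pixel (240,194), against the predicted focus at (238,196). It is in line with the lens, well clear of the ring, and everything is still, so I'll hand in.

```bash
python3 -c "
from cell import arm
print(arm.sign_off())"
```

```text
the job is handed in; nothing more can be done
None
```

I handed the job in with the cap pressed fully down and released, and the fuse held still with its sprayed blade at the focus point in front of the lens. The last check put the tip within a few millimetres of the focus; the hand-in returned no verdict.

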